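Unpin the vial lid and level a test-fixture plate with its two foot screws

TASK

The tilting plate that carries the brown pogo-pin test block has to be levelled. Draw the red-headed retaining pin out of the staple and lay it in the black tray, swing the vial lid right back past upright, then turn the two foot screws by their bars until the bubble sits wholly inside the black ring of the round vial. Leave the lid open and the other things on the bench where they are.

Things in the scene. Friction and masses are not known exactly. Their poses are not given: they have to be found in the camera images.
- level_stage: Levelling stage, fixed: steel base 190 x 270 mm with a grey plate over it, plate top 40 mm above the bench, on a ball foot at the rear and two foot screws at the front (x -50, y +105 mm left; y -105 mm right). Origin: centre of the base's underside; x to the rear, y left, z up. Front edges at x -95 mm. The plate tilts under 1 degree, so all heights given here hold to 2 mm.
- test_block: Brown pogo-pin test block, 60 x 90 mm, fixed on the plate's rear from stage x +30 to +90 mm, pins up to 75 mm above the bench. Not handled. Origin: centre of its underside.
- pin: Loose retaining pin: steel shaft 6 mm thick, 42 mm long, 12 mm collar, red head 14 mm thick, 23 mm long. Origin: middle of the shaft; own x along the shaft away from the head; head from x -24 to -47 mm. It starts lying through the staple on the lid's tongue, axis 57 mm above the bench, head in front of the plate, clear all round. Draw it 25 mm or more along stage -x to free it.
- staple (a point): Centre of the staple's eye (stage x -86, y 0 mm, 57 mm above the bench): an upright wire loop, 12 mm wide inside, top 66 mm above the bench, that comes up through a slot in the lid's tongue. The pin through it keeps the lid shut.
- vial_lid (a joint): Angle of the steel lid over the vial: 0 shut, 1.57 upright, 2.1 at its stop. Lid 66 x 58 x 3 mm plus a tongue 30 mm wide; shut, its top lies 54 mm above the bench and it reaches from 0 to 85 mm in front of its hinge line. The stiff hinge (0.04 N m) keeps it at any angle.
- lid_hinge (a point): Middle of the lid's hinge line, 52.5 mm above the bench at stage x -10, y 0 mm. The line runs along the stage's y; the lid's front swings up and to the rear (+x).
- thumb_lift (a point): Middle of the rounded top edge (8 mm thick) of the lid's thumb lift: an upright steel tab 26 mm wide along the stage's y, 4 mm thick, standing 34 mm over the lid, 14 mm in front of the hinge. Shut, this point is 83.5 mm above the bench. Pushing the tab to the rear (+x) swings the lid up; it can also be pinched.
- vial (a point): Centre of the round vial's glass, 48.5 mm above the bench at stage x -45, y 0 mm: brass rim 60 mm across, green-yellow disc with a black ring 20 mm across inside.
- bubble (a point): Centre of the pale bubble, 12 mm across. Level: at vial within 4 mm, wholly inside the ring. It runs to the high side. Left screw clockwise (from above) raises the left corner and moves it 4 mm per rad along (-0.71, +0.71) in stage x, y; right screw clockwise 4 mm per rad along (-0.71, -0.71); anticlockwise the reverse. It settles within a second.
- left_hub (a point): On the left foot screw's axis at bar height, 70 mm above the bench. Black hub 20 mm across, 60 to 80 mm above the bench, with a level steel bar 8 mm thick through it, 84 mm from end to end, 26 mm clear of the plate: push it round from either side, or pinch it. Friction 0.05 N m, stays where left; end stops 6.2 rad apart. Starts 1.5 to 4 rad too far anticlockwise; the end differs each time.
- left_end (a point): Centre of the red ball (12 mm) on one end of the left screw's bar, 36 mm from the axis; the other end has a black ball.
- right_hub (a point): The same for the right foot screw, which starts up to 3.3 rad off, either way.
- right_end (a point): Centre of the red ball on one end of the right screw's bar, 36 mm from the axis; the other end has a black ball.
- pin_tray: Black tray, loose, 116 x 158 x 24 mm, walls 4 mm, floor 3 mm thick. Origin: centre of its underside; its long side lies along its y axis. The pin goes flat on its floor.
- flux_bottle: Amber dropper bottle, 35 mm wide, 102 mm tall, standing; bystander.
- solder_spool: Small spool with blue flanges, 48 mm tall; bystander.

How it is judged:
On the way, in this order (a step that is already met when the one before it is completed fails the run):
1. the pin is drawn out of the staple while the lid is still shut (distance between pin and staple above 0.06 m and value of joint vial_lid below 0.3 rad), for 0.1 s.
2. the lid is swung back past 1.5 rad (value of joint vial_lid above 1.5 rad), for 0.2 s.
3. with the lid open, the bubble comes to within 4 mm of the vial's centre (value of joint vial_lid above 1.5 rad and horizontal distance between bubble and vial below 0.004 m), for 0.3 s.
At the end, for the whole second after the job is handed in: The bubble's centre is within 4 mm (horizontally) of the vial's centre, so that the bubble is wholly inside the ring; the lid stands open by more than 1.5 rad and is at rest; the pin lies at rest on the floor of the black tray (its middle inside the walls and under 28 mm above the tray's underside) (all of step 3 and velocity of joint vial_lid below 0.1 rad/s and x of pin in the frame of pin_tray between -0.052 and 0.052 m and y of pin in the frame of pin_tray between -0.069 and 0.069 m and z of pin in the frame of pin_tray between 0 and 0.028 m and linear speed of pin below 0.03 m/s); the robot touches nothing.
It fails at once if a bystander is shifted by more than 30 mm (distance of any of flux_bottle, solder_spool from where it was at the start of the episode above 0.03 m).
It fails at once if the flux bottle is tipped by more than 0.5 rad (angle between flux_bottle's own z axis and vertical above 0.5 rad).
It fails at once if the black tray is shifted by more than 60 mm (distance of pin_tray from where it was at the start of the episode above 0.06 m).
It also fails if it takes over 66 s, if anything falls off the work surface, if the arm or the gripper's body presses on something with over 40 N, if the wrist force passes 120 N, or if a joint passes its speed limit or range.

ROBOT

A 6-joint arm with a two-finger parallel gripper is mounted at the origin on a cart in front of the work surface, level with it; the furniture and walls round the work are solid. World frame = base frame: x ahead of the robot, y to its left, z up, the work surface at z = 0. Lengths are in m, angles in rad, forces in N, time in s.
With the tool pointing down it reaches from about 0.225 to 0.725 m from the base axis. Payload 3.1 kg.
Tool frame: the origin (TCP) lies on the centre line of the jaws, within the pads' length; the fingertips stand 19 mm ahead of it and the grasp point (between the pads) is the TCP; x points along the fingers, y is the direction in which the jaws open and shut, and the axes are right-handed (so a half turn about x gives the same grasp; the last joint's range is limited). The gripper opens to 85 mm and grips with 20 to 120 N. Pads are 22 mm wide; open, the fingers measure 114 mm over their backs; the gripper's body (76 mm by 85 mm) begins 54 mm behind the grasp point. The pads swing forward as they close: fully open they stand 13 mm farther back than shut.
Start: joints at [1.037, 0.048, 0.099, 1.622, 0, 1.443], TCP at [0.207, 0.482, 0.25] pointing down, gripper open.
Joint ranges: [-2.91, 2.91], [-0.99, 1.94], [-1.21, 1.42], [-2.12, 2.29], [-1.49, 1.47], [-3.14, 3.14]. Speed limits (rad/s): [2.79, 2.79, 3.14, 3.14, 3.14, 3.14].

INTERFACE

Orientations are given as a unit quaternion [w, x, y, z].
In Python, from rig import bot gives the robot as it stands. The module is installed in compiled form; this text tells all that it offers. Calls block until the motion is done:
- bot.goto(position, orientation): joint-space move of the TCP to a pose.
- bot.move_l(position, vel=0.15, rotation=None, threshold=None): straight line of the TCP; rotation=None keeps the orientation; vel is the mean speed in m/s. With threshold (N) it stops when the force on the tool has changed by that much, and returns True; else False.
- bot.movej(angles): joint-space move.
- bot.release() and bot.close(grasp_force=None): open the fingers fully, or close them until they stop; grasp_force is the grip in N (None keeps the last).
- bot.dwell(seconds).
- bot.ik(position, orientation): joint angles nearest the present ones, or None.
- bot.camera(name): name is "scene" or "top" or "wrist"; returns a dict with "frame" (480x640x3 uint8, blue, green, red), "fx", "fy", "cx", "cy" (pixels), "camera_from_world" (4x4, takes a point from world to camera coordinates); the wrist camera has in their place "hand_eye" (4x4, takes a point from camera to tool coordinates, whose origin is the TCP and whose axes are the tool frame's). Camera axes: x right, y down, z forward; pixel columns grow to the right and rows downward; lengths in m; the calibration is good to about 2 mm. A picture is of the moment at which its call begins: read the wrist's pose just before it. There is no depth.
A pose or a line that the arm cannot do raises bot.IKError and nothing moves.
- bot.sign_off(): hands the job in, once; it reports no verdict.
Readings, each from a call of its own:
- bot.current_t(): time.
- bot.current_joints(): joint angles.
- bot.current_dq(): joint speeds.
- bot.current_effort(): joint torques, N m.
- bot.current_tcp_pos(): TCP position.
- bot.current_orientation(): TCP orientation.
- bot.current_force(): force on the tool from outside, world axes, zero at the start.
- bot.current_ft_torque(): the same for the moment, N m.
- bot.current_gripper_width(): finger opening in m.
Only numpy, scipy, OpenCV 4.12 (cv2) and the standard library are available. Lean on these libraries where they do the work, as an engineer would, in place of code of your own. Each camera call takes 0.05 s, during which the arm holds its last target.

## Working session

There is one attempt and no reset: what is moved stays moved. The work goes in short steps, each a Python script; the robot and the scene stay as the last script left them, time stands still between calls to the robot, and variables do not carry over. Pictures are saved under pics/ and viewed, and the job is handed in when it is done.

```bash
mkdir -p pics; ls; python3 - <<'E'
from rig import bot
import cv2,numpy as np
np.set_printoptions(precision=4,suppress=True)
print(bot.current_t())
for n in("scene","top","wrist"):
    p=bot.current_tcp_pos();q=bot.current_orientation()
    c=bot.camera(n);cv2.imwrite(f"pics/{n}0.png",c["frame"]);print(n,c["fx"],c["fy"],c["cx"],c["cy"]);print(c.get("camera_from_world",c.get("hand_eye")))
print(p,q,bot.current_t())
E
```

```text
pics
0.0
scene 447.5301659059682 447.5301659059682 323.82034228525515 229.90696522374338
[[ 0.6309 -0.7758 -0.0137 -0.4958]
 [-0.5855 -0.4644 -0.6644  0.3346]
 [ 0.5091  0.4272 -0.7472  0.655 ]
 [ 0.      0.      0.      1.    ]]
top 617.2903901270874 617.2903901270874 329.11104252243723 243.98902010715634
[[-0.0123 -0.9997 -0.022  -0.1523]
 [-0.9804  0.0164 -0.1962  0.6285]
 [ 0.1965  0.0192 -0.9803  0.9953]
 [ 0.      0.      0.      1.    ]]
wrist 369.02272178560867 369.02272178560867 320.05743212440535 236.1550452163161
[[-0.0014 -0.2708  0.9626 -0.1234]
 [ 1.      0.      0.0014 -0.0009]
 [-0.0004  0.9626  0.2708 -0.0683]
 [ 0.      0.      0.      1.    ]]
[0.207  0.4819 0.2492] [ 0.6923  0.1418  0.6929 -0.1432] 0.15
```

View pics/scene0.png

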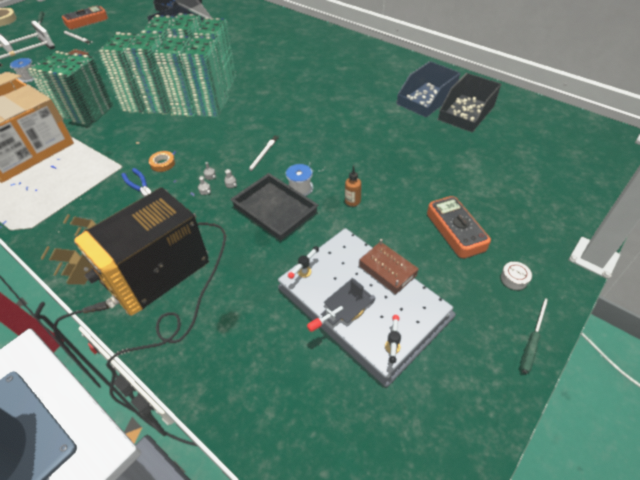

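View pics/top0.png

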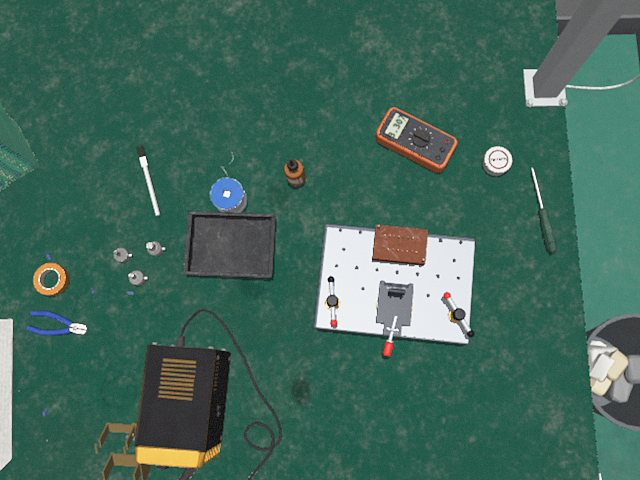

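View pics/wrist0.png

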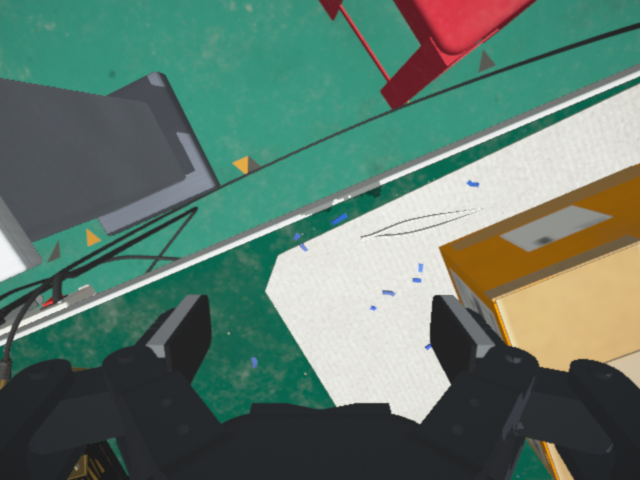

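```bash
cat > h.py <<'E'
from rig import bot
import cv2,numpy as np
from scipy.spatial.transform import Rotation as R
np.set_printoptions(precision=4,suppress=True)
def ray(c,u,v,T=None):
    # world ray origin,dir
    d=np.array([(u-c["cx"])/c["fx"],(v-c["cy"])/c["fy"],1.])
    M=np.linalg.inv(c["camera_from_world"]) if T is None else T
    return M[:3,3],M[:3,:3]@d
def onz(c,u,v,z,T=None):
    o,d=ray(c,u,v,T);return o+d*(z-o[2])/d[2]
def proj(c,p,T=None):
    M=c["camera_from_world"] if T is None else np.linalg.inv(T)
    q=M[:3,:3]@np.asarray(p)+M[:3,3];return np.array([c["fx"]*q[0]/q[2]+c["cx"],c["fy"]*q[1]/q[2]+c["cy"]])
def tcpT():
    p=bot.current_tcp_pos();q=bot.current_orientation()
    M=np.eye(4);M[:3,:3]=R.from_quat([q[1],q[2],q[3],q[0]]).as_matrix();M[:3,3]=p;return M
def wrist():
    M=tcpT();c=bot.camera("wrist");return c,M@c["hand_eye"]
def quat(xa,ya):
    xa=np.asarray(xa,float);xa/=np.linalg.norm(xa);ya=np.asarray(ya,float);ya=ya-xa*(ya@xa);ya/=np.linalg.norm(ya)
    q=R.from_matrix(np.c_[xa,ya,np.cross(xa,ya)]).as_quat();return [q[3],q[0],q[1],q[2]]
def blobs(mask,mn=8):
    n,l,s,c=cv2.connectedComponentsWithStats(mask.astype(np.uint8));return [(c[i],s[i,4],s[i,:4]) for i in range(1,n) if s[i,4]>=mn]
E
python3 - <<'E'
from h import *
c=bot.camera("top");f=c["frame"];cv2.imwrite("pics/topz.png",cv2.resize(f[215:355,300:490],None,fx=4,fy=4,interpolation=cv2.INTER_CUBIC))
hsv=cv2.cvtColor(f,cv2.COLOR_BGR2HSV)
H,S,V=cv2.split(hsv)
red=((H<6)|(H>174))&(S>170)&(V>120)
roi=np.zeros_like(red);roi[215:365,300:490]=1
for z in blobs(red&roi,4): print("red",z)
# plate: bright low-sat
pl=((S<45)&(V>140)&roi)
pl=cv2.morphologyEx(pl.astype(np.uint8),cv2.MORPH_OPEN,np.ones((5,5)))
cn=max(cv2.findContours(pl,0,2)[0],key=cv2.contourArea)
r=cv2.minAreaRect(cv2.convexHull(cn));print(r)
for p in cv2.approxPolyDP(cv2.convexHull(cn),6,True)[:,0]: print(p,onz(c,*p,.04))
# tray
roi2=np.zeros_like(red);roi2[195:295,170:290]=1
tr=(V<75)&(S<90)&roi2
tr=cv2.morphologyEx(tr.astype(np.uint8),cv2.MORPH_CLOSE,np.ones((7,7)))
cn=max(cv2.findContours(tr,0,2)[0],key=cv2.contourArea)
r=cv2.minAreaRect(cn);print(r); 
for p in cv2.boxPoints(r): print(p,onz(c,*p,.024))
print("tray c",onz(c,*r[0],.024))
E
```

```text
red (array([446.3077, 295.1154]), np.int32(26), array([444, 293,   6,   6], dtype=int32))
red (array([333.5   , 322.7692]), np.int32(26), array([331, 320,   6,   6], dtype=int32))
red (array([387.2436, 348.9231]), np.int32(78), array([383, 342,  10,  14], dtype=int32))
((396.39385986328125, 283.73175048828125), (153.134765625, 103.80059051513672), 6.170175075531006)
[326 227] [ 0.6608 -0.1559  0.04  ]
[474 241] [ 0.6314 -0.4128  0.04  ]
[467 343] [ 0.4566 -0.3909  0.04  ]
[316 327] [ 0.4868 -0.137   0.04  ]
((230.80548095703125, 241.821533203125), (86.79379272460938, 72.87022399902344), 2.436648368835449)
[185.8988 276.3787] [0.5796 0.0923 0.024 ]
[188.9969 203.5744] [0.7121 0.0911 0.024 ]
[275.7122 207.2644] [ 0.7024 -0.0656  0.024 ]
[272.6141 280.0687] [ 0.5707 -0.0608  0.024 ]
tray c [0.6404 0.0141 0.024 ]
```

View pics/topz.png

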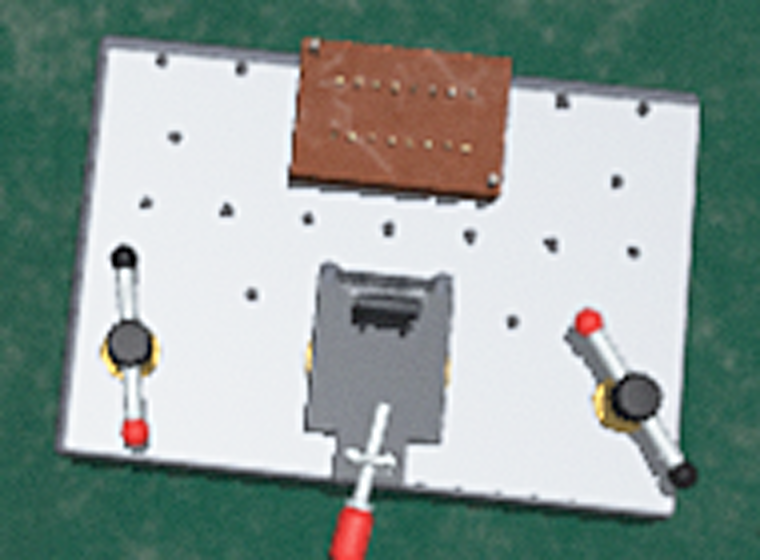

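```bash
python3 - <<'E'
from h import *
c=bot.camera("top")
f=c["frame"];H,S,V=cv2.split(cv2.cvtColor(f,cv2.COLOR_BGR2HSV))
hl=onz(c,332,300.5,.08)[:2];hr=onz(c,458.75,314.25,.08)[:2]
print("hubs",hl,hr,np.linalg.norm(hl-hr))
le=onz(c,333.5,322.8,.07)[:2];re=onz(c,446.3,295.1,.07)[:2];print("ends",le,re,np.linalg.norm(le-hl),np.linalg.norm(re-hr))
# black balls
bl=onz(c,300+123/4,215+257/4,.07)[:2];br=onz(c,300+683/4,215+475/4,.07)[:2]
print("mid balls",(le+bl)/2,(re+br)/2,np.linalg.norm(le-bl),np.linalg.norm(re-br))
pts_s=np.array([[95,135],[95,-135],[-95,-135],[-95,135],[-50,105],[-50,-105],[-50,105],[-50,-105]])/1000.
pc=np.array([[.6608,-.1559],[.6314,-.4128],[.4566,-.3909],[.4868,-.137]])
w=np.r_[pc,[hl,hr,(le+bl)/2,(re+br)/2]]
for sel in(slice(0,4),slice(4,8),slice(0,8)):
    A=pts_s[sel];B=w[sel];a=A-A.mean(0);b=B-B.mean(0)
    th=np.arctan2((a[:,0]*b[:,1]-a[:,1]*b[:,0]).sum(),(a*b).sum());r=np.array([[np.cos(th),-np.sin(th)],[np.sin(th),np.cos(th)]])
    print("yaw",th,"org",B.mean(0)-r@A.mean(0),"res",np.linalg.norm((A@r.T+B.mean(0)-r@A.mean(0))-B,axis=1)*1000)
tip=onz(c,300+385/4,215+405/4,.057);hd=onz(c,387.24,348.9,.06);print("pin tip,head",tip,hd,"dir",np.arctan2(*(tip-hd)[[1,0]]))
# ik tests
o=(B.mean(0)-r@A.mean(0))
for nm,p in (("pin",hd[:2]),("hl",hl),("hr",hr),("tray",[.63,.014])):
  for s in(1,-1):
    for ang in (th,th+1.57):
      z=s*np.array([np.cos(ang),np.sin(ang),0]);q=quat([0,0,-1],np.cross(z,[0,0,-1]))
      for hgt in (.06,.2):print(nm,s,round(ang,2),hgt,bot.ik([*p[:2],hgt],q))
E
```

```text
hubs [ 0.5273 -0.1654] [ 0.5017 -0.3722] 0.2083325285639753
ends [ 0.4914 -0.1672] [ 0.5345 -0.3552] 0.03591647619615026 0.03694402933505462
mid balls [ 0.5277 -0.1654] [ 0.5025 -0.3735] 0.07271843973040984 0.07389458130171511
yaw -0.11624824468888348 org [ 0.5589 -0.2742] res [ 9.4403  8.9526  9.9748 10.3388]
yaw -0.12175397039444279 org [ 0.5644 -0.2752] res [0.569  1.23   0.5411 0.47  ]
yaw -0.11776105183851869 org [ 0.5617 -0.2746] res [11.8603 11.2162  8.3412  8.4541  3.069   2.2071  3.5001  2.8519]
pin tip,head [ 0.5018 -0.2722  0.057 ] [ 0.448  -0.2553  0.06  ] dir -0.3049267508111788
pin 1 -0.12 0.06 [-0.648   0.0699 -0.2592  1.2417  0.     -0.5303]
pin 1 -0.12 0.2 [-0.648   0.0177 -0.0318  1.5213  0.     -0.5303]
pin 1 1.45 0.06 [-0.648   0.0699 -0.2592  1.2417  0.     -2.1003]
pin 1 1.45 0.2 [-0.648   0.0177 -0.0318  1.5213  0.     -2.1003]
pin -1 -0.12 0.06 [-0.648   0.0699 -0.2592  1.2417  0.      2.6113]
pin -1 -0.12 0.2 [-0.648   0.0177 -0.0318  1.5213  0.      2.6113]
pin -1 1.45 0.06 [-0.648   0.0699 -0.2592  1.2417  0.      1.0413]
pin -1 1.45 0.2 [-0.648   0.0177 -0
[... 918 characters left out ...]
2921  1.557   0.      2.5139]
hr -1 1.45 0.06 [-0.7455  0.3444  0.0601  1.2866  0.      0.9439]
hr -1 1.45 0.2 [-0.7455  0.3059  0.2921  1.557   0.      0.9439]
tray 1 -0.12 0.06 [-0.0841  0.3582  0.0777  1.2903  0.      0.0336]
tray 1 -0.12 0.2 [-0.0841  0.3209  0.3107  1.5605  0.      0.0336]
tray 1 1.45 0.06 [-0.0841  0.3582  0.0777  1.2903  0.     -1.5364]
tray 1 1.45 0.2 [-0.0841  0.3209  0.3107  1.5605  0.     -1.5364]
tray -1 -0.12 0.06 [-0.0841  0.3582  0.0777  1.2903  0.     -3.108 ]
tray -1 -0.12 0.2 [-0.0841  0.3209  0.3107  1.5605  0.     -3.108 ]
tray -1 1.45 0.06 [-0.0841  0.3582  0.0777  1.2903  0.      1.6052]
tray -1 1.45 0.2 [-0.0841  0.3209  0.3107  1.5605  0.      1.6052]
```

```bash
cat >> h.py <<'E'
ORG=np.array([.5644,-.2752]);TH=-.1218
def S2W(x,y,z):
    c,s=np.cos(TH),np.sin(TH);return np.array([ORG[0]+c*x-s*y,ORG[1]+s*x+c*y,z])
def W2S(p):
    c,s=np.cos(TH),np.sin(TH);d=np.asarray(p)[:2]-ORG;return np.array([c*d[0]+s*d[1],-s*d[0]+c*d[1]])
def qd(yaw): # tool down, tool z heading yaw
    z=np.array([np.cos(yaw),np.sin(yaw),0]);return quat([0,0,-1],np.cross(z,[0,0,-1]))
E
python3 - <<'E'
from h import *
bot.goto([.448,-.2553,.16],qd(-.305));print(bot.current_t(),bot.current_tcp_pos())
c,T=wrist();f=c["frame"];cv2.imwrite("pics/w1.png",f)
H,S,V=cv2.split(cv2.cvtColor(f,cv2.COLOR_BGR2HSV))
red=((H<6)|(H>174))&(S>150)&(V>90)
for ce,a,b in blobs(red,40): print(ce,a,b,onz(c,*ce,.060,T),onz(c,*ce,.070,T))
E
```

```text
3.0 [ 0.4484 -0.2547  0.1601]
[317.8862 242.1113] 773 [307 224  23  38] [ 0.4464 -0.2561  0.06  ] [ 0.4435 -0.2551  0.07  ]
[476.258  272.0212] 283 [467 263  20  18] [ 0.4963 -0.1643  0.06  ] [ 0.4913 -0.1675  0.07  ]
[217.149  404.4423] 208 [208 395  18  18] [ 0.5413 -0.3621  0.06  ] [ 0.5342 -0.3564  0.07  ]
```

View pics/w1.png

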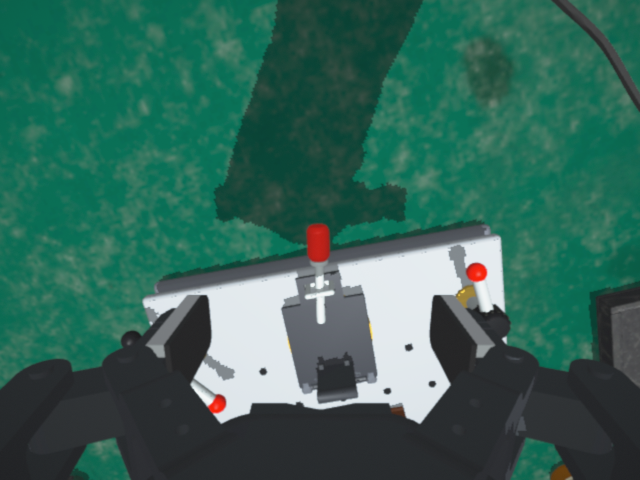

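```bash
python3 - <<'E'
from h import *
p=np.array([.4464,-.2559,.067]);d=-np.array([np.cos(-.305),np.sin(-.305),0])
bot.move_l(p,vel=.12);bot.close(30);print("w",bot.current_gripper_width(),bot.current_t())
bot.move_l(p+d*.09+[0,0,.001],vel=.1);print("w",bot.current_gripper_width(),bot.current_force(),bot.current_t())
bot.dwell(.1)
bot.move_l(bot.current_tcp_pos()+np.array([0,0,.05]),vel=.2)
c,T=wrist();cv2.imwrite("pics/w2.png",c["frame"])
c=bot.camera("top");cv2.imwrite("pics/t2.png",cv2.resize(c["frame"][190:400,170:490],None,fx=2.4,fy=2.4,interpolation=cv2.INTER_CUBIC));print(bot.current_t())
E
```

```text
w 0.012848315043876351 4.625
w 0.012744187455794906 [ 0.0451 -0.959   0.2732] 5.675
6.275
```

View pics/w2.png

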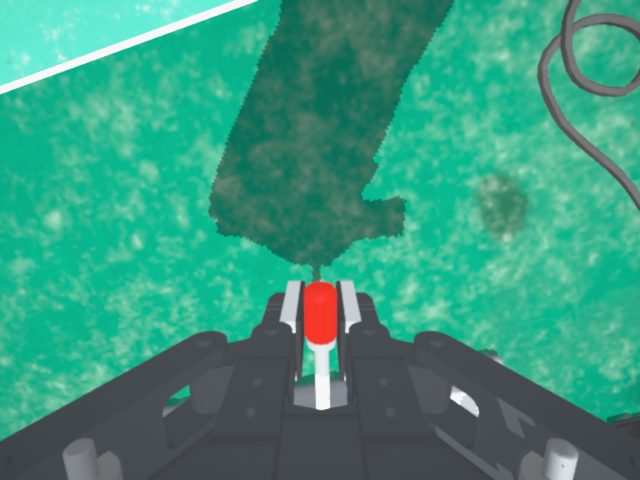

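View pics/t2.png

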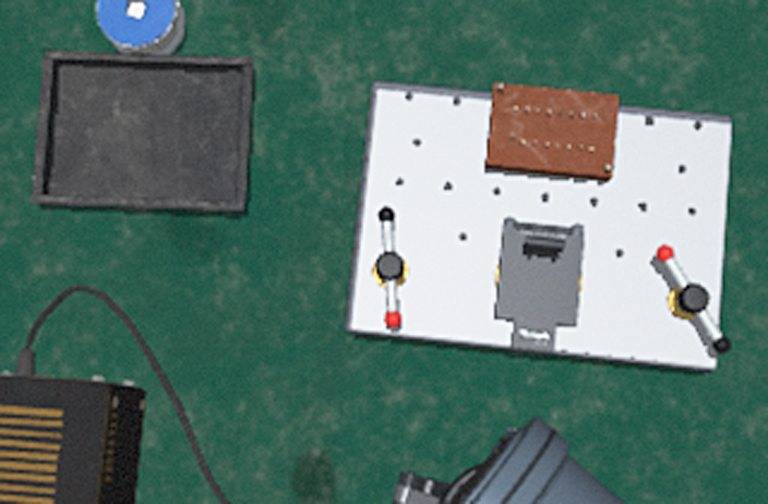

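```bash
python3 - <<'E'
from h import *
c=bot.camera("top");tc=onz(c,231.7,244.2,.003);print("tray",tc)
P=np.array([tc[0]-.02,tc[1],.11]);q=qd(-.058)
bot.goto(P,q);print(bot.current_t())
hit=bot.move_l([P[0],P[1],.025],vel=.12,threshold=8);print(hit,bot.current_tcp_pos())
bot.release();bot.dwell(.2)
bot.move_l(P,vel=.25)
c,T=wrist();cv2.imwrite("pics/w3.png",c["frame"]);print(bot.current_t())
E
```

```text
tray [0.6403 0.0162 0.003 ]
7.6667
False [0.6209 0.0159 0.0257]
9.9667
```

View pics/w3.png

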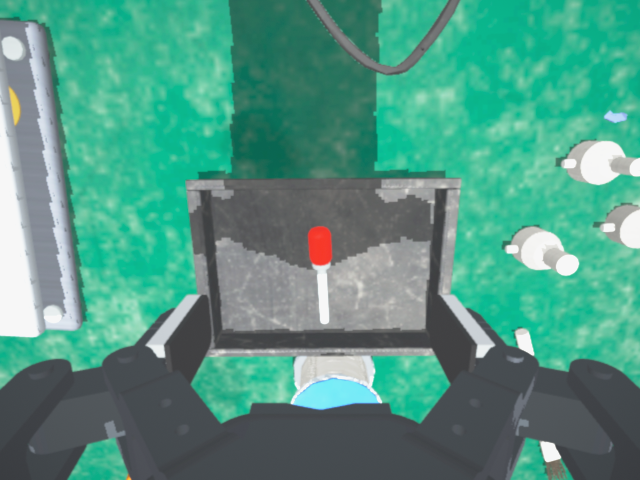

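```bash
python3 - <<'E'
from h import *
q=qd(TH)
bot.goto(S2W(-.062,0,.14),q);bot.close(20);print(bot.current_t(),bot.current_gripper_width())
for x,z in((-.062,.090),(-.039,.091),(-.017,.101),(-.004,.099)):
    print(bot.move_l(S2W(x,0,z),vel=.12,threshold=20),bot.current_force(),bot.current_t())
c=bot.camera("scene");cv2.imwrite("pics/s4.png",cv2.resize(c["frame"][200:400,240:480],None,fx=3,fy=3,interpolation=cv2.INTER_CUBIC))
E
```

```text
11.9083 0.0002982050819210711
False [-0.7255  0.2712  0.859 ] 12.475
False [ 0.1489 -0.1461 -0.3316] 12.8167
False [ 0.135  -0.0898 -0.4008] 13.1667
False [-0.2412 -0.073  -0.1403] 13.425
```

View pics/s4.png

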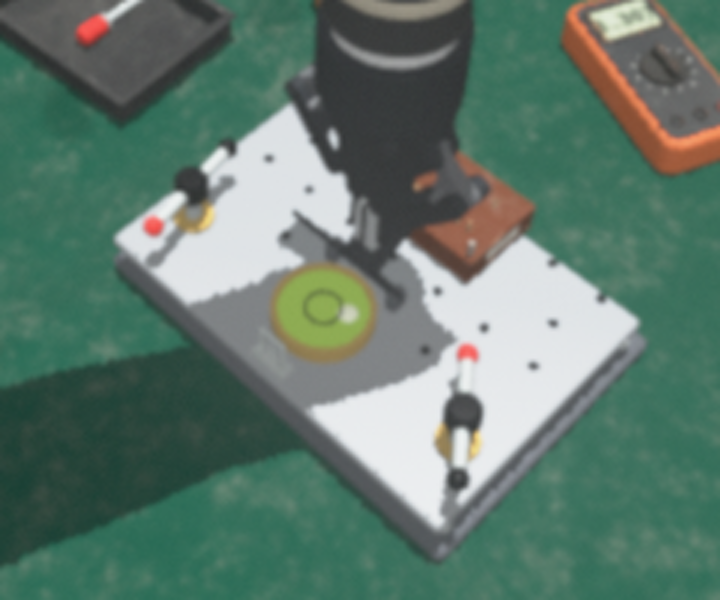

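```bash
python3 - <<'E'
from h import *
for x,z,v in((-.006,.178,.25),(-.10,.178,.3),(-.10,.125,.25),(.005,.125,.15)):
    print(bot.move_l(S2W(x,0,z),vel=v,threshold=15),bot.current_force(),bot.current_t())
print(W2S(bot.current_tcp_pos()))
bot.move_l(S2W(-.10,0,.14),vel=.3)
bot.release()
bot.goto(S2W(-.12,0,.2),qd(TH))
bot.dwell(.3)
print(bot.current_t())
c=bot.camera("scene");cv2.imwrite("pics/s5.png",cv2.resize(c["frame"][200:400,240:480],None,fx=3,fy=3,interpolation=cv2.INTER_CUBIC))
c,T=wrist();cv2.imwrite("pics/w5.png",c["frame"]);np.save("T5.npy",T)
c=bot.camera("top");cv2.imwrite("pics/t5.png",c["frame"]);print(bot.current_t())
cv2.imwrite("pics/t5z.png",cv2.resize(c["frame"][215:355,300:490],None,fx=4,fy=4,interpolation=cv2.INTER_CUBIC))
E
```

```text
False [ 0.7011  0.451  -0.7361] 13.9417
False [-0.0729 -0.5577  0.3112] 14.4083
False [0.8658 0.6321 0.3941] 14.7667
False [ 0.174   0.9526 -0.0999] 15.6167
[ 0.0053 -0.0002]
17.5583
17.7083
```

View pics/s5.png

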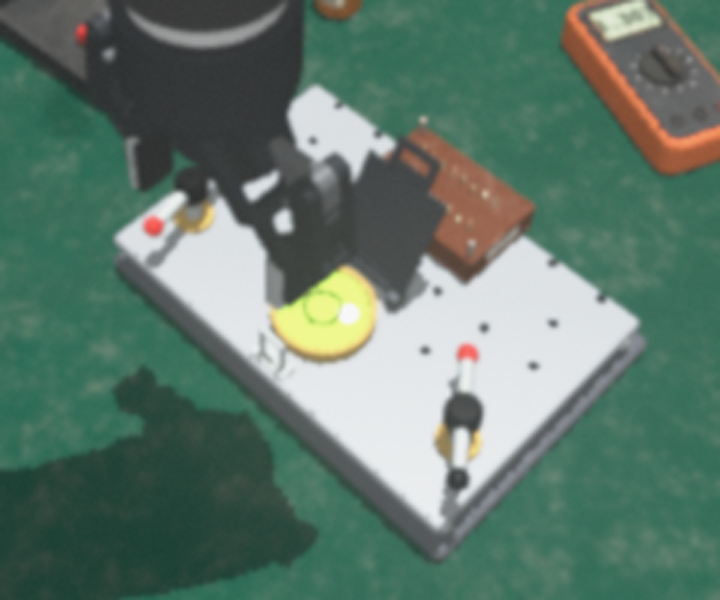

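View pics/w5.png

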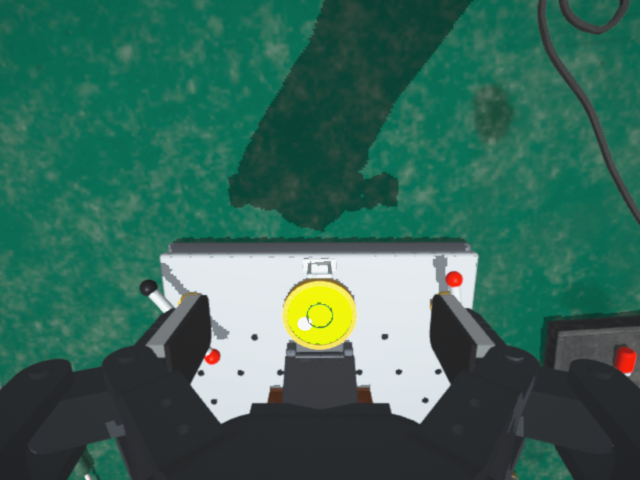

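View pics/t5z.png

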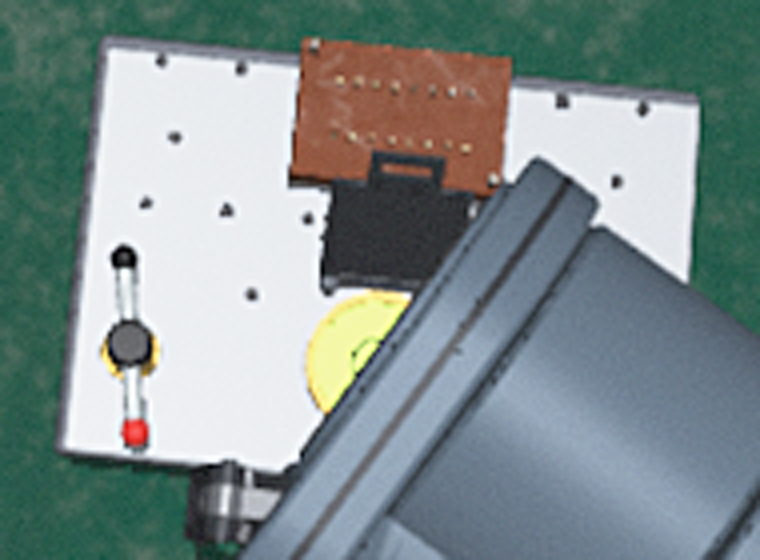

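```bash
cat >> h.py <<'E'
def bubble(c,T,save=None):
    f=c["frame"];H,S,V=cv2.split(cv2.cvtColor(f,cv2.COLOR_BGR2HSV))
    vc=S2W(-.045,0,.0485);u=proj(c,vc,T);r=np.linalg.norm(proj(c,vc+[0,.026,0],T)-u)
    m=np.zeros(f.shape[:2],np.uint8);cv2.circle(m,(int(u[0]),int(u[1])),int(r),1,-1)
    B=blobs((S<110)&(V>150)&(m>0),20)
    disc=(H>20)&(H<45)&(S>110)&(V>90);m2=np.zeros_like(m);cv2.circle(m2,(int(u[0]),int(u[1])),int(r*1.3),1,-1)
    # black ring
    ring=cv2.morphologyEx(f[:,:,1],cv2.MORPH_BLACKHAT,np.ones((7,7)));rm=(ring>25)&(m>0)
    ys,xs=np.nonzero(rm);
    B=sorted(B,key=lambda b:-b[1]);print("pred vial",u,"ring",len(xs),xs.mean() if len(xs) else 0,ys.mean() if len(ys) else 0,"blobs",[(b[0],b[1]) for b in B[:3]])
    if save: cv2.imwrite(save,cv2.resize(f[int(u[1])-50:int(u[1])+50,int(u[0])-50:int(u[0])+50],None,fx=5,fy=5))
    if not B: return None
    b=onz(c,*B[0][0],.0485,T);s=W2S(b)-[-.045,0]
    if len(xs)>30:
        pts=np.c_[xs,ys].astype(np.float32);k=np.linalg.norm(pts-B[0][0],axis=1)>r*6/26+2
        e=(xs.min()+xs.max())/2,(ys.min()+ys.max())/2
        print("ring centre",e,"rel ring mm",(W2S(b)-W2S(onz(c,*e,.0485,T)))*1e3)
    return s*1e3
E
python3 - <<'E'
from h import *
c,T=wrist();d=bubble(c,T,"pics/b6.png");print("bubble rel vial mm",d)
A=4*np.array([[-.71,-.71],[.71,-.71]]);print("needed cw rad L,R",np.linalg.solve(A,-d))
E
```

```text
pred vial [320.265  314.6203] ring 176 320.3806818181818 322.78409090909093 blobs [(array([304.7742, 322.729 ]), np.int32(155))]
ring centre (np.float64(323.0), np.float64(322.5)) rel ring mm [  0.1996 -15.0467]
bubble rel vial mm [  7.3845 -12.7843]
needed cw rad L,R [ 3.5508 -0.9507]
```

View pics/b6.png

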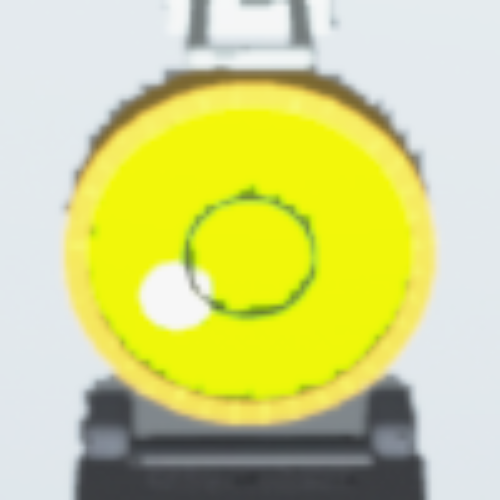

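```bash
cat >> h.py <<'E'
def turn(hub,yaw,dcw,F=25,z=.074):
    h=S2W(*hub,z);q=qd(yaw)
    bot.goto(h+[0,0,.075],q);j=np.array(bot.current_joints());print("J6",j[5],bot.current_t())
    bot.move_l(h,vel=.15,threshold=15);bot.close(F);print("w",bot.current_gripper_width(),bot.current_force())
    j=np.array(bot.current_joints());n=max(1,int(np.ceil(abs(dcw)/1.8)))
    for i in range(n):
        k=j.copy();k[5]+=dcw*(i+1)/n;bot.movej(list(k));print("turn",k[5],bot.current_force(),bot.current_ft_torque(),bot.current_t())
    bot.release();bot.move_l(h+[0,0,.075],vel=.25)
E
python3 - <<'E'
from h import *
turn((-.05,.105),.30,3.45)
bot.goto(S2W(-.12,0,.2),qd(TH));print(bot.current_t())
c,T=wrist();cv2.imwrite("pics/w7.png",c["frame"]);d=bubble(c,T);print(d)
A=4*np.array([[-.71,-.71],[.71,-.71]]);print("needed cw rad L,R",np.linalg.solve(A,-d))
E
```

```text
J6 -0.7241487309749589 18.3583
w 0.01870109156602436 [-0.4204 -0.0637  3.0095]
turn 1.0006994699187686 [-3.8584 -3.0565  2.2558] [-0.698   0.6015  0.0162] 21.1583
turn 2.7256994699187684 [-5.2294 -3.3823  4.004 ] [-0.5753  1.0484  0.0095] 22.6833
26.5417
pred vial [320.5274 313.7442] ring 170 320.21176470588233 321.18823529411765 blobs [(array([316.7353, 311.3706]), np.int32(170))]
ring centre (np.float64(323.5), np.float64(322.0)) rel ring mm [-9.6947 -5.5769]
[-2.1512 -3.1121]
needed cw rad L,R [ 0.1692 -0.9266]
```

View pics/w7.png

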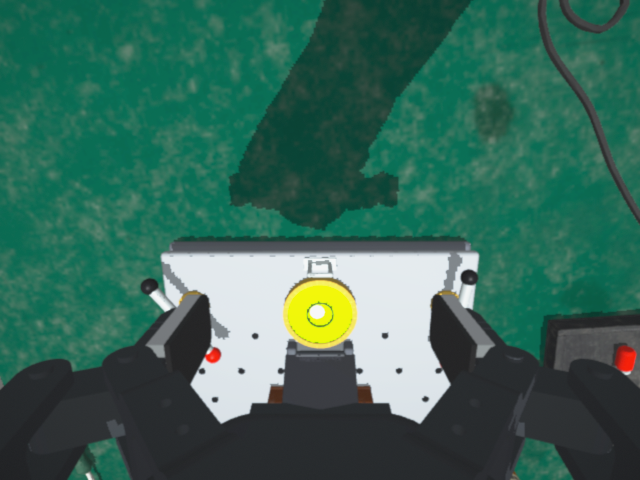

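```bash
python3 - <<'E'
from h import *
turn((-.05,-.105),.496-np.pi,-1.05)
bot.goto(S2W(-.12,0,.2),qd(TH));bot.dwell(.5);print(bot.current_t())
c,T=wrist();cv2.imwrite("pics/w8.png",c["frame"]);d=bubble(c,T,"pics/b8.png");print(d)
c=bot.camera("scene");cv2.imwrite("pics/s8.png",cv2.resize(c["frame"][140:410,200:520],None,fx=2.2,fy=2.2,interpolation=cv2.INTER_CUBIC))
E
```

```text
J6 1.8986685679392905 28.6833
w 0.018891426294559862 [0.0061 0.0481 1.9031]
turn 0.8489857936572218 [-0.748   0.6667  1.166 ] [ 0.0894  0.1822 -0.0207] 30.9333
33.7917
pred vial [320.797  313.4507] ring 190 319.4263157894737 320.9894736842105 blobs [(array([320.7012, 314.2988]), np.int32(164))]
ring centre (np.float64(318.0), np.float64(321.5)) rel ring mm [-6.5856  2.2314]
[ 0.7706 -0.0782]
```

View pics/b8.png

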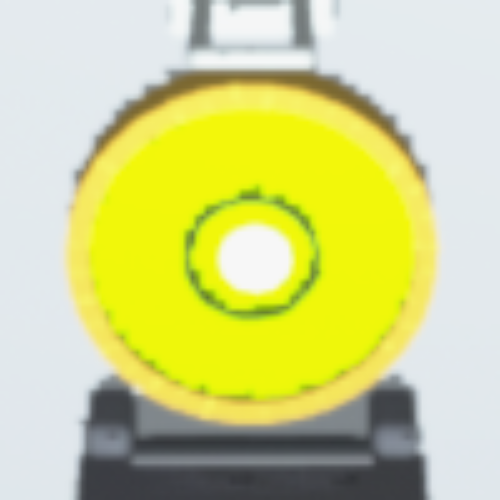

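View pics/s8.png

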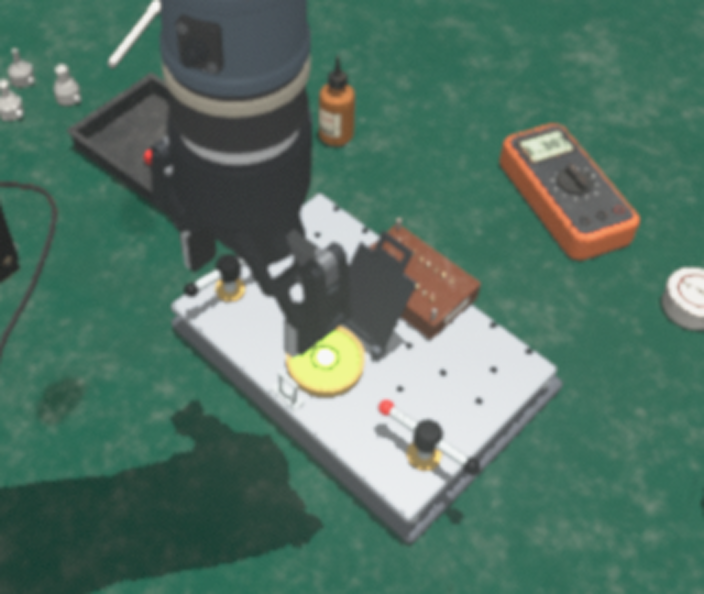

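The last wrist picture shows the bubble at crop pixel (255,257), centred in the ring at (252,256). The lid leans back past upright, the pin is in the tray, and the arm is clear of everything, so I am handing in.

```bash
python3 - <<'E'
from h import *
bot.sign_off();print(bot.current_t())
E
```

```text
the job is handed in; nothing more can be done
the job is handed in; nothing more can be done
```

The stage is levelled and I handed the job in at about 34 s of the 66 s allowed; the hand-in gave no verdict.

**What I did:**
- I drew the red-headed pin 90 mm out along its own axis and laid it in the black tray.
- I pushed the lid up by its thumb lift, then pushed it on from underneath to roughly 2.0 rad. That figure comes from the push geometry; in the pictures the lid leans well past upright.
- I gripped each hub and turned the left screw 3.45 rad clockwise and the right screw 1.05 rad anticlockwise.

**Last checks:**
- **Bubble:** it is about 0.8 mm from the vial's centre against the 4 mm limit, and the close-up shows it wholly inside the ring.
- **Pin:** in a close-up taken just after I released it, it lies flat near the middle of the tray. I did not take another close-up, though the head shows in the tray in later views.
- **Bystanders:** the arm kept clear of the bottle, spool and tray. I compared them by eye only and did not measure their positions.

**Disagreement:** my automatic ring-centre estimate was several millimetres off, because it also picked up the disc's rim. I ignored it and used the stage geometry and the close-up picture, which agree to about 1 mm.

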